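# Walk the vial block round to the fence

## Robot

A 6-joint arm with a two-finger parallel gripper is mounted at the origin on the work surface. World frame = base frame: x ahead of the robot, y to its left, z up, the work surface at z = 0. Lengths are in mm, angles in rad, forces in N, time in s.
With the tool pointing down it reaches from about 350 to 975 mm from the base axis. Payload 7.1 kg.
Tool frame: the origin (TCP) lies at the very end of the fingers, on their centre line; the grasp point (between the pads) lies 19 mm behind it; y points along the fingers, x is the direction in which the jaws open and shut, and the axes are right-handed (so a half turn about y gives the same grasp; the last joint's range is limited). The gripper opens to 88 mm and grips with 3 to 60 N. Pads are 20 mm wide; open, the fingers measure 115 mm over their backs; the gripper's body (75 mm by 178 mm) begins 61 mm behind the grasp point.
Start: joints at [-1.351, 0.423, 1.63, -0, 1.089, -0.019], TCP at [147.855, -607.243, 222.675] pointing down, gripper open.
Joint ranges: [-3, 3], [-0.9, 2.11], [0.09, 2.58], [-1.31, 4.45], [0.11, 2.69], [-2.54, 2.54]. Speed limits (rad/s): [2.39, 2.39, 3.01, 3.14, 3.14, 3.14].

## Interface

Orientations are given as a rotation vector (axis times angle).
In Python, from workcell import ctrl gives the robot as it stands. The module is installed in compiled form; this text tells all that it offers.
- The arm moves only by the tool jog_arm, never from a script. Its argument "steps" is a list of rows, each an object with "turn": the turn, a rotation vector about the world's x, y, z scaled (see below), a list of three; "dp": the shift along the world's x, y, z scaled (see below), a list of three; "claw": the opening, from 0 (shut) to 1 (fully open). In form: [{"turn": [wx, wy, wz], "dp": [x, y, z], "claw": claw}, ...]. A call has 1 to 12 rows; each row is the pose to reach, as a shift and turn from the pose measured when the call began, turning the shorter way round; what a row does not reach only later rows make up. The controller multiplies each number of a shift by 80 mm and each number of a turn by pi rad. A row lasts 1/12 s, in which the tool goes at most 41.7 mm and 7.16 degrees, less where a joint would pass 70% of its speed; a pose out of reach is approached as far as the arm can. A call with a number of a shift or a turn outside -1 to 1 is refused whole. A call with a gripper value outside its range is refused whole. The fingers move at their own pace and stop on an object; the grip force is fixed at half the most. Time passes only in rows, so rows that repeat a pose let the fingers close. It gives the time, the measured TCP pose, the force and the opening at its end, in the units of the state.
- ctrl.get_obs(): the state, without advancing time (a new reading comes with each control period).
- ctrl.get_image(name): name is "scene" or "side" or "wrist"; returns a dict with "img" (480x640x3 uint8, red, green, blue), "range_z" (480x640 float32, mm along the optical axis (not along the pixel's ray), 0 where there is no reading), "fovy" (degrees; the focal length in pixels is half the picture's height over the tangent of half this angle, whatever the lens; pixels are square), "cx", "cy" (the principal point, pixels), "camera_from_world" (4x4, takes a point from world to camera coordinates); the wrist camera has in their place "hand_eye" (4x4, takes a point from camera to tool coordinates, whose origin is the TCP and whose axes are the tool frame's). Camera axes: x right, y down, z forward; pixel columns grow to the right and rows downward; lengths in mm; the calibration is good to about 2 mm. A picture is of the moment at which its call begins: read the wrist's pose just before it.
- ctrl.close_job(): hands the job in, once; it reports no verdict.
The state is a dict: "t": time; "qpos": joint angles; "qvel": joint speeds; "joint_torque": joint torques, N m; "ee_pos": TCP position; "orientation": TCP orientation; "ft_force": force on the tool from outside, world axes, zero at the start; "moment": the same for the moment, N m; "width": finger opening in mm.
Only numpy, scipy, OpenCV 4.12 (cv2) and the standard library are available. Lean on these libraries where they do the work, as an engineer would, in place of code of your own. Each camera call takes 0.05 s, during which the arm holds its last target.

## Task

The heavy aluminium vial block stands skewed on the grey mat: without gripping or lifting it, and without touching its knob, push it round by its sides with the fingers until one of its long sides squarely faces the steel fence, while it still stands well clear of the fence. Then push it up to the fence so that this long side lies flush along it, with nothing of the side beyond the fence's ends. Keep the block on the mat and leave everything else where it stands.

Things in the scene. Friction and masses are not known exactly. Their poses are not given: they have to be found in the camera images.
- block: Loose aluminium vial block, a box 90 mm (x) by 130 mm (y, its long sides) by 36 mm high, 0.65 to 1.0 kg; wells and small capped vials fixed in its top (45 mm high). A push of 3 to 8 N slides it; it stays where left. Origin: centre of its underside. Either long side (x = -45 or +45 mm) may go to the fence. Starts 50 to 90 degrees out of parallel, either way, centre 140 to 160 mm before the fence.
- knob: Black lifting knob, 22 mm in diameter, fixed in the middle of the block's top from 36 to 58 mm above the bench; not to be touched. Origin on the block's top at the knob's axis.
- fence: Fixed steel angle bar, 280 mm long (y), 28 mm high, upright leg 12 mm thick; a 5 mm high flange reaches 50 mm behind the face. Origin: foot of the middle of the working face. Its x is level, square to the face, pointing into the steel, away from the block (block at negative x). A flat grey mat, no obstacle, lies before it: 340 mm along the fence, centred, and 280 mm out from the face.
- vial_left: Bystander: loose amber vial, 22 mm diameter, 44 mm high, upright, about 0.2 m from the fence's middle on its +y side; origin under its centre.
- vial_right: Bystander: the same kind of vial, on the fence's -y side; origin under its centre.
- reagent: Bystander: bottle with blue cap, 66 mm diameter, 130 mm high, far to the left; origin under its centre.
- column: Bystander: steel column lying on the bench behind the fence, about 135 mm long along its x, 17 mm high; origin under its middle.
- wrench: Bystander: 150 mm wrench lying on the bench to the right; lies along its x.
- beaker: Bystander: glass beaker, 68 mm diameter, 80 mm high, far to the right; origin under its centre.
- tipbox: Bystander: blue box 85 x 120 x 55 mm, to the left; origin under its centre.
Not all that is in view belongs to the job. Leave any pink look-alike of the block alone.

How it is judged (in metres and radians):
On the way:
1. the block stands square to the fence (a long side within 10 degrees of parallel to it) and still clear of it, its centre at least 65 mm before the face (angle between the x axis of block and the x axis of fence, either way round below 0.175 rad and x of block in the frame of fence below -0.065 m), for 0.2 s.
At the end, for the whole second after the job is handed in: The block stands flat and at rest with a long side flush along the fence: within 2 degrees of parallel, gap under 4 mm at its middle, and its centre within 77 mm of the fence's middle, so the whole side bears on the fence (angle between the x axis of block and the x axis of fence, either way round below 0.035 rad and x of block in the frame of fence between -0.049 and -0.04 m and y of block in the frame of fence between -0.077 and 0.077 m and height (world z) of block below 0.004 m and angle between block's own z axis and vertical below 0.03 rad and linear speed of block below 0.01 m/s); the robot touches nothing.
It fails at once if the block is lifted or tipped (over 8 mm up or 7 degrees) (height (world z) of block above 0.008 m or angle between block's own z axis and vertical above 0.12 rad).
It fails at once if the knob is touched (contact force between knob and anything else above 1 N).
It fails at once if the block is pushed off the mat (its centre over 235 mm out from the fence or over 130 mm to either side of its middle) (x of block in the frame of fence below -0.235 m or y of block in the frame of fence above 0.13 m or y of block in the frame of fence below -0.13 m).
It fails at once if a bystander is moved by more than 15 mm (distance of any of vial_left, vial_right, reagent, column, wrench, beaker, tipbox from where it was at the start of the episode above 0.015 m).
It also fails if it takes over 67 s, if anything falls off the work surface, if the arm or the gripper's body presses on something with over 40 N, if the wrist force passes 120 N, or if a joint passes its speed limit or range.

## Working session

There is one attempt and no reset: what is moved stays moved. The work goes in short steps, Python scripts to look and compute and a tool call to move; the robot and the scene stay as the last step left them, time stands still between calls to the robot, and variables do not carry over. Pictures are saved under pics/ and viewed, and the job is handed in when it is done.

Besides the shell and the picture viewer there is one more tool, called after "Emit:" as name(argument=value, ...) on one line, values as JSON. jog_arm: Moves the arm, as the interface text tells. Its arguments: {"type":"object","properties":{"steps":{"type":"array","items":{"type":"object","properties":{"turn":{"type":"array","items":{"type":"number"}},"dp":{"type":"array","items":{"type":"number"}},"claw":{"type":"number"}}}}},"required":["steps"]}

```bash
mkdir -p pics; cat > h.py <<'E'
import numpy as np,cv2
from workcell import ctrl
def cam(n):
    d=ctrl.get_image(n); return d
def save(d,fn): cv2.imwrite('pics/'+fn,d['img'][:,:,::-1])
def cloud(d):
    f=240/np.tan(np.radians(d['fovy'])/2)
    z=d['range_z'];v,u=np.mgrid[:480,:640]
    p=np.stack([(u-d['cx'])/f*z,(v-d['cy'])/f*z,z,np.ones_like(z)],-1)
    w=p@np.linalg.inv(d['camera_from_world']).T
    w=w[...,:3]; w[z==0]=np.nan
    return w
E
python3 - <<'E'
from h import *
o=ctrl.get_obs();print({k:np.round(v,3) for k,v in o.items()})
for n in['scene','side']:
    d=cam(n);save(d,n+'0.png');np.savez(''+n+'0.npz',**d)
    print(n,d['fovy'],np.round(np.linalg.inv(d['camera_from_world']),2))
E
```

```text
{'t': np.float64(0.0), 'qpos': array([-1.351,  0.424,  1.631, -0.   ,  1.089, -0.019]), 'qvel': array([ 0.   , -0.   , -0.001,  0.001, -0.001,  0.001]), 'joint_torque': array([-1.0000e-03, -5.4461e+01, -2.7367e+01,  6.5000e-02,  2.3000e-02,
       -0.0000e+00]), 'ee_pos': array([ 147.727, -606.726,  221.905]), 'orientation': array([-1.312,  1.032, -1.03 ]), 'ft_force': array([0.461, 0.724, 0.637]), 'moment': array([-0.02 ,  0.015, -0.042]), 'width': np.float64(87.73)}
scene 45.70449319170858 [[ 5.70000e-01  6.20000e-01 -5.30000e-01  1.23006e+03]
 [ 8.20000e-01 -4.50000e-01  3.60000e-01 -4.76130e+02]
 [-1.00000e-02 -6.40000e-01 -7.70000e-01  1.12931e+03]
 [ 0.00000e+00  0.00000e+00  0.00000e+00  1.00000e+00]]
side 42.16645239357894 [[ 8.30000e-01 -3.80000e-01  4.00000e-01 -1.88210e+02]
 [-5.50000e-01 -5.70000e-01  6.10000e-01 -1.05994e+03]
 [-0.00000e+00 -7.30000e-01 -6.80000e-01  1.27239e+03]
 [ 0.00000e+00  0.00000e+00  0.00000e+00  1.00000e+00]]
```

View pics/scene0.png

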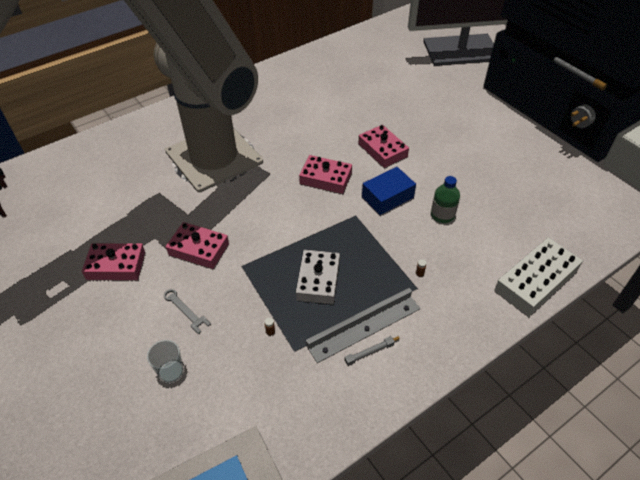

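View pics/side0.png

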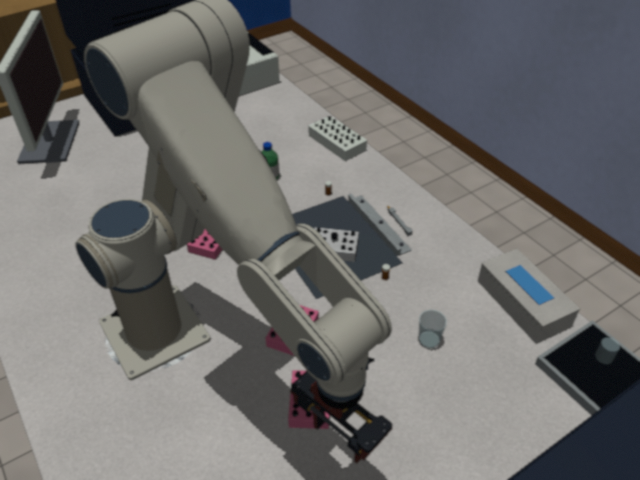

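```bash
cat > td.py <<'E'
from h import *
def topdown(w,img,x0,x1,y0,y1,zmin=-10,zmax=120,s=1.0):
    # map px: col = (y1-y)*s, row=(x1-x)*s  (x up, y left)
    H=int((x1-x0)*s);W=int((y1-y0)*s);out=np.zeros((H,W,3),np.uint8);zb=np.full((H,W),-1e9)
    p=w.reshape(-1,3);c=img.reshape(-1,3)
    ok=np.isfinite(p[:,0])&(p[:,2]<zmax);p=p[ok];c=c[ok]
    o=np.argsort(p[:,2]);p=p[o];c=c[o]
    r=((x1-p[:,0])*s).astype(int);q=((y1-p[:,1])*s).astype(int)
    k=(r>=0)&(r<H)&(q>=0)&(q<W)
    out[r[k],q[k]]=c[k]
    return out
if __name__=='__main__':
  for n in['scene','side']:
    d=dict(np.load(n+'0.npz'));w=cloud(d)
    o=topdown(w,d['img'],200,1000,-500,500,s=.7)
    cv2.imwrite(f'pics/{n}_td.png',o[:,:,::-1])
E
python3 td.py
```

```text
(no output)
```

The scene view shows the aluminium block at about (318,275) on the mat. The fence runs from (308,340) to (412,295), with vials at (270,326) and (421,268). Next I'll measure them.

```bash
cat > meas.py <<'E'
from h import *
def top(w,box,z0,z1):
    p=w.reshape(-1,3);k=(p[:,0]>box[0])&(p[:,0]<box[1])&(p[:,1]>box[2])&(p[:,1]<box[3])&(p[:,2]>z0)&(p[:,2]<z1)
    return p[k]
if __name__=='__main__':
    d=dict(np.load('scene0.npz'));w=cloud(d)
    for n,(u,v) in dict(block=(318,266),fl=(310,338),fr=(410,293),vr=(270,326),vl=(421,268),c1=(298,299),c2=(334,301),c3=(340,254),c4=(304,251),mat=(270,270),mat2=(380,280),tab=(220,420)).items(): print(n,np.round(w[v-1:v+2,u-1:u+2].reshape(-1,3).mean(0),1))
    im=d['img'][220:370,230:440];cv2.imwrite('pics/crop.png',cv2.resize(im,None,fx=3.8,fy=3.8,interpolation=cv2.INTER_CUBIC)[:,:,::-1])
E
python3 meas.py
```

```text
block [553.3 -10.9  56.8]
fl [ 680.9 -123.3   12.6]
fr [719.8 137.4  15.9]
vr [ 615.7 -186.1   36.4]
vl [687.8 197.6  33.2]
c1 [574.2 -84.2   6. ]
c2 [627.  -17.1   3.4]
c3 [517.1  82.5  -2.5]
c4 [478.7  -1.   31.2]
mat [457.4 -90.   -1.3]
mat2 [640.4 112.6  -0.9]
tab [ 724.5 -379.2   -2.4]
```

View pics/crop.png

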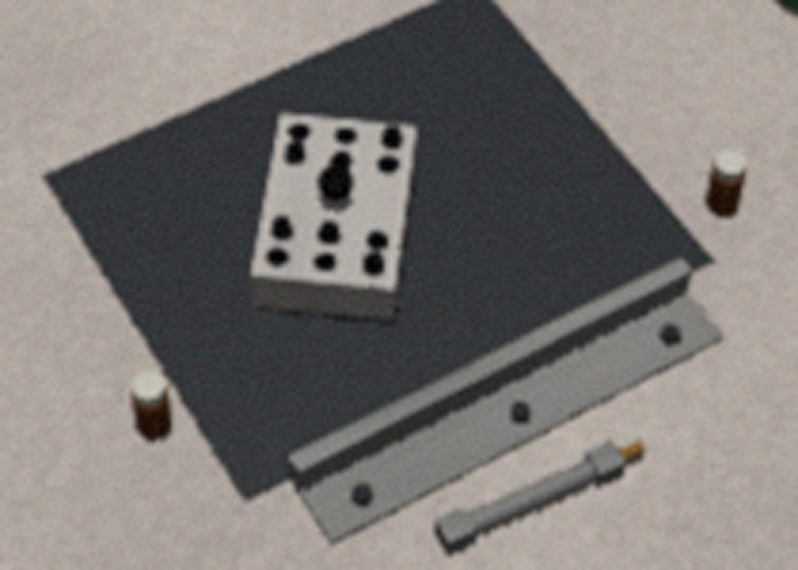

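View pics/scene_td.png

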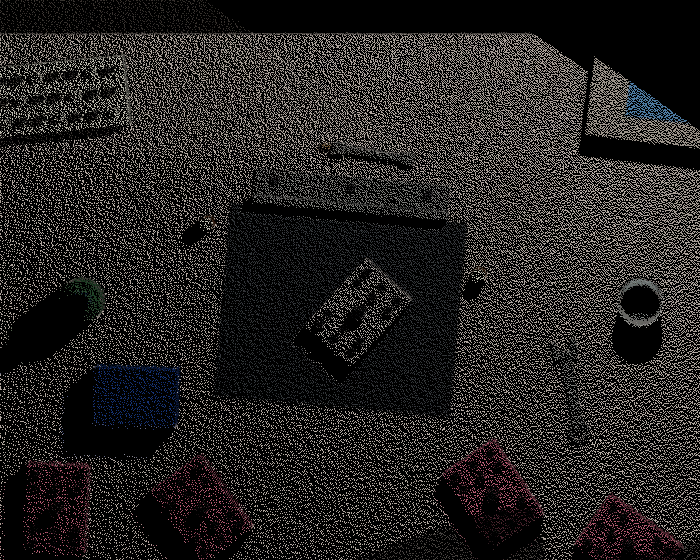

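```bash
cat > geo.py <<'E'
from h import *
def px2w(d,uv,z):
    f=240/np.tan(np.radians(d['fovy'])/2);T=np.linalg.inv(d['camera_from_world'])
    r=T[:3,:3]@np.array([(uv[0]-d['cx'])/f,(uv[1]-d['cy'])/f,1]);o=T[:3,3]
    return o+r*(z-o[2])/r[2]
def fc(x,y,s=3.8,ox=230,oy=220): return ((x+.5)/s-.5+ox,(y+.5)/s-.5+oy)
if __name__=='__main__':
    d=dict(np.load('scene0.npz'))
    B=np.array([px2w(d,fc(*c),36) for c in[(282,112),(416,126),(393,290),(250,275)]])
    print(np.round(B,1)); print('sides',np.linalg.norm(B-np.roll(B,-1,0),axis=1),'ctr',B.mean(0))
    l=(B[3]-B[0])+(B[2]-B[1]);print('long dir deg',np.degrees(np.arctan2(l[1],l[0])))
    F=np.array([px2w(d,fc(*c),28) for c in[(289,458),(683,258)]]);print(np.round(F,1),np.linalg.norm(F[1]-F[0]),F.mean(0))
    e=F[1]-F[0];print('fence dir',np.degrees(np.arctan2(e[1],e[0])))
    M=np.array([px2w(d,fc(*c),0) for c in[(45,177),(249,499),(713,262)]]);print(np.round(M,1));e=M[2]-M[1];print(np.linalg.norm(e),np.linalg.norm(M[0]-M[1]),np.degrees(np.arctan2(e[1],e[0])),(M[1]+M[2])/2)
    e=M[1]-M[0];print(np.degrees(np.arctan2(e[1],e[0])))
    for c in[(150,378),(729,155)]:print('vial',px2w(d,fc(*c),44))
E
python3 geo.py
```

```text
[[476.8  -0.   36. ]
 [537.   64.   36. ]
 [631.9 -23.8  36. ]
 [571.9 -88.6  36. ]]
sides [ 87.86044906 129.23650605  88.29956889 130.00832382] ctr [554.39868797 -12.1357136   36.        ]
long dir deg -42.88495747400189
[[ 687.4 -139.    28. ]
 [ 712.7  139.9   28. ]] 280.01856398791654 [7.00027118e+02 4.37308528e-01 2.80000000e+01]
fence dir 84.82344012262037
[[ 406.7 -142.2    0. ]
 [ 682.6 -165.     0. ]
 [ 712.9  168.9    0. ]]
335.3551404956755 276.86291762827125 84.81248923372198 [697.74316706   1.95624954   0.        ]
-4.734418169388084
vial [ 603.65129663 -180.18660734   44.        ]
vial [676.65440134 207.25787578  44.        ]
```

```bash
python3 - <<'E'
from h import *
from scipy.spatial.transform import Rotation as R
o=ctrl.get_obs();M=R.from_rotvec(o['orientation']).as_matrix();print(np.round(M,3),o['ee_pos'],o['qpos'][5])
E
```

```text
[[ 0.237 -0.     0.972]
 [-0.972  0.001  0.237]
 [-0.001 -1.     0.   ]] [ 147.75201816 -606.77376541  221.95609618] -0.018994890919052623
```

Emit:
jog_arm(steps=[{"dp":[0.5,0.9,0],"turn":[0,0,0.046],"claw":0},{"dp":[0.5,0.9,0],"turn":[0,0,0.046],"claw":0},{"dp":[0.5,0.9,0],"turn":[0,0,0.046],"claw":0},{"dp":[0.5,0.9,0],"turn":[0,0,0.046],"claw":0}])

```text
t: 0.43
ee_pos: [188.4, -533.1, 221.8]
orientation: [-1.366, 0.922, -0.919]
ft_force: [-0.1, -0.6, 0.8]
width: 64.5
```

Emit:
jog_arm(steps=[{"dp":[0.5,0.95,0],"turn":[0,0,0.046],"claw":0},{"dp":[0.5,0.95,0],"turn":[0,0,0.046],"claw":0},{"dp":[0.5,0.95,0],"turn":[0,0,0.046],"claw":0}])

```text
t: 0.68
ee_pos: [229.2, -453.2, 221.2]
orientation: [-1.411, 0.812, -0.805]
ft_force: [0.3, 0.4, -0.4]
width: 44.4
```

Emit:
jog_arm(steps=[{"dp":[0.5,0.95,0],"turn":[0,0,0.046],"claw":0},{"dp":[0.5,0.95,0],"turn":[0,0,0.046],"claw":0},{"dp":[0.5,0.95,0],"turn":[0,0,0.046],"claw":0}])

```text
t: 0.93
ee_pos: [270.1, -374.0, 220.9]
orientation: [-1.451, 0.701, -0.692]
ft_force: [0.4, 0.4, -0.3]
width: 25.2
```

Emit:
jog_arm(steps=[{"dp":[0.5,0.95,0],"turn":[0,0,0.046],"claw":0},{"dp":[0.5,0.95,0],"turn":[0,0,0.046],"claw":0},{"dp":[0.5,0.95,0],"turn":[0,0,0.046],"claw":0}])

```text
t: 1.18
ee_pos: [311.4, -295.2, 220.8]
orientation: [-1.485, 0.588, -0.577]
ft_force: [-0.6, -0.0, 0.2]
width: 4.4
```

Emit:
jog_arm(steps=[{"dp":[0.5,0.95,-0.2],"turn":[0,0,0],"claw":0},{"dp":[0.5,0.95,-0.2],"turn":[0,0,0],"claw":0},{"dp":[0.5,0.95,-0.2],"turn":[0,0,0],"claw":0}])

```text
t: 1.43
ee_pos: [352.9, -216.7, 204.2]
orientation: [-1.484, 0.587, -0.576]
ft_force: [-1.2, -0.4, 0.1]
width: 0.3
```

Emit:
jog_arm(steps=[{"dp":[0.5,0.95,-0.4],"turn":[0,0,0],"claw":0},{"dp":[0.5,0.95,-0.4],"turn":[0,0,0],"claw":0},{"dp":[0.5,0.95,-0.4],"turn":[0,0,0],"claw":0}])

```text
t: 1.68
ee_pos: [394.4, -138.9, 171.1]
orientation: [-1.484, 0.587, -0.575]
ft_force: [-0.9, -0.5, -0.6]
width: 0.5
```

Emit:
jog_arm(steps=[{"dp":[0.4,0.7,-0.3],"turn":[0,0,0],"claw":0},{"dp":[0.4,0.7,-0.3],"turn":[0,0,0],"claw":0},{"dp":[0.4,0.7,-0.3],"turn":[0,0,0],"claw":0}])

```text
t: 1.93
ee_pos: [428.6, -81.4, 145.8]
orientation: [-1.484, 0.586, -0.574]
ft_force: [-1.1, -0.5, -0.1]
width: 0.1
```

Emit:
jog_arm(steps=[{"dp":[0.36,0.44,-0.5],"turn":[0,0,0],"claw":0},{"dp":[0.36,0.44,-0.5],"turn":[0,0,0],"claw":0},{"dp":[0.36,0.44,-0.5],"turn":[0,0,0],"claw":0},{"dp":[0.36,0.44,-0.5],"turn":[0,0,0],"claw":0}])

```text
t: 2.27
ee_pos: [457.7, -47.0, 105.3]
orientation: [-1.485, 0.587, -0.573]
ft_force: [-1.2, -0.4, 0.3]
width: 0.7
```

```bash
python3 - <<'E'
from h import *
from scipy.spatial.transform import Rotation as R
o=ctrl.get_obs();M=R.from_rotvec(o['orientation']).as_matrix();print(np.round(M,3),o['ee_pos'],o['qpos'])
d=cam('wrist');save(d,'w1.png');print(d['hand_eye'])
E
```

```text
[[ 0.737 -0.006  0.676]
 [-0.676  0.009  0.737]
 [-0.011 -1.     0.003]] [457.68241469 -47.01761622 105.30678639] [-0.1340546   0.37930309  2.06128688  0.01328416  0.70804916  0.59772428]
[[ 9.99999643e-01 -6.98508488e-04  4.74745632e-04 -8.27373422e-02]
 [-6.63722397e-04 -3.02353881e-01  9.53195515e-01 -1.62200435e+02]
 [-5.22273974e-04 -9.53195490e-01 -3.02354237e-01  8.32437307e+01]
 [ 0.00000000e+00  0.00000000e+00  0.00000000e+00  1.00000000e+00]]
```

View pics/w1.png

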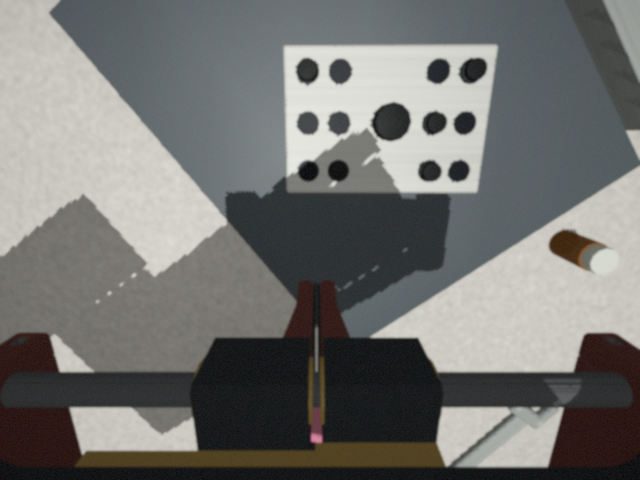

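The wrist view shows the block square to the jaws, with its near side at row 190. The closed fingers, at column 317, are near its left corner at column 285. I'll descend and then push.

Emit:
jog_arm(steps=[{"dp":[0,0,-0.5],"turn":[0,0,0],"claw":0},{"dp":[0,0,-0.95],"turn":[0,0,0],"claw":0},{"dp":[0,0,-0.95],"turn":[0,0,0],"claw":0},{"dp":[0,0,-0.95],"turn":[0,0,0],"claw":0}])

```text
t: 2.65
ee_pos: [456.0, -48.3, 29.5]
orientation: [-1.485, 0.591, -0.572]
ft_force: [-0.4, 0.3, 0.1]
width: 0.3
```

Emit:
jog_arm(steps=[{"dp":[0,0,-0.1],"turn":[0,0,0],"claw":0},{"dp":[0,0,-0.2],"turn":[0,0,0],"claw":0},{"dp":[0,0,-0.2],"turn":[0,0,0],"claw":0}])

```text
t: 2.9
ee_pos: [456.6, -48.7, 14.2]
orientation: [-1.485, 0.59, -0.574]
ft_force: [0.1, 0.1, 0.1]
width: 0.5
```

```bash
python3 - <<'E'
import numpy as np
# plan: TCP at contact, COR on the far side
u=np.array([.733,-.68]);n=np.array([.68,.733])
A=np.array([476.8,0.]);C=np.array([554.4,-12.1])
t0=A+17*u-10*n
print('contact tcp',t0)
for R_ in(45,56,70):
    cor=C+R_*u
    for th in (10,20,30,40,52):
        a=-np.radians(th);Q=np.array([[np.cos(a),-np.sin(a)],[np.sin(a),np.cos(a)]])
        print(R_,th,np.round((Q@(t0-cor)+cor-t0),1),'C',np.round(Q@(C-cor)+cor,1))
E
```

```text
contact tcp [482.461 -18.89 ]
45 10 [ 5.7 17.9] C [560.2  -6.8]
45 20 [14.5 34.5] C [566.9  -2.7]
45 30 [26.  49.3] C [5.741e+02 3.000e-01]
45 40 [39.9 61.9] C [581.8   1.9]
45 52 [59.1 73.5] C [591.2   2.1]
56 10 [ 7.1 19.1] C [561.6  -5.6]
56 20 [17.5 36.8] C [ 5.699e+02 -4.000e-01]
56 30 [30.8 52.3] C [578.9   3.3]
56 40 [46.5 65.3] C [588.5   5.4]
56 52 [68.1 77. ] C [600.2   5.6]
70 10 [ 9.  20.8] C [563.4  -3.9]
70 20 [21.4 39.7] C [573.8   2.6]
70 30 [36.9 56.2] C [585.1   7.2]
70 40 [55.1 69.7] C [597.    9.7]
70 52 [79.5 81.4] C [611.6  10. ]
```

Emit:
jog_arm(steps=[{"dp":[0.16,0.19,0],"turn":[0,0,0],"claw":0},{"dp":[0.27,0.31,0],"turn":[0,0,0],"claw":0},{"dp":[0.32,0.37,0],"turn":[0,0,0],"claw":0},{"dp":[0.344,0.435,0],"turn":[0,0,-0.014],"claw":0},{"dp":[0.365,0.495,0],"turn":[0,0,-0.028],"claw":0},{"dp":[0.388,0.554,0],"turn":[0,0,-0.042],"claw":0},{"dp":[0.413,0.612,0],"turn":[0,0,-0.056],"claw":0},{"dp":[0.443,0.67,0],"turn":[0,0,-0.069],"claw":0},{"dp":[0.474,0.725,0],"turn":[0,0,-0.083],"claw":0},{"dp":[0.508,0.779,0],"turn":[0,0,-0.097],"claw":0},{"dp":[0.543,0.833,0],"turn":[0,0,-0.111],"claw":0}])

```text
t: 3.82
ee_pos: [497.4, 17.9, 14.6]
orientation: [-1.393, 0.861, -0.841]
ft_force: [-8.1, -4.5, 8.5]
width: 0.4
```

```bash
python3 - <<'E'
from h import *
print(ctrl.get_obs()['ft_force'],ctrl.get_obs()['ee_pos'])
d=cam('scene');im=d['img'][220:370,230:440];cv2.imwrite('pics/crop1.png',cv2.resize(im,None,fx=3.8,fy=3.8,interpolation=cv2.INTER_CUBIC)[:,:,::-1])
d=cam('wrist');save(d,'w2.png')
E
```

```text
[-8.10333731 -4.4549106   8.46673109] [497.38238265  17.88763993  14.64886354]
```

View pics/crop1.png

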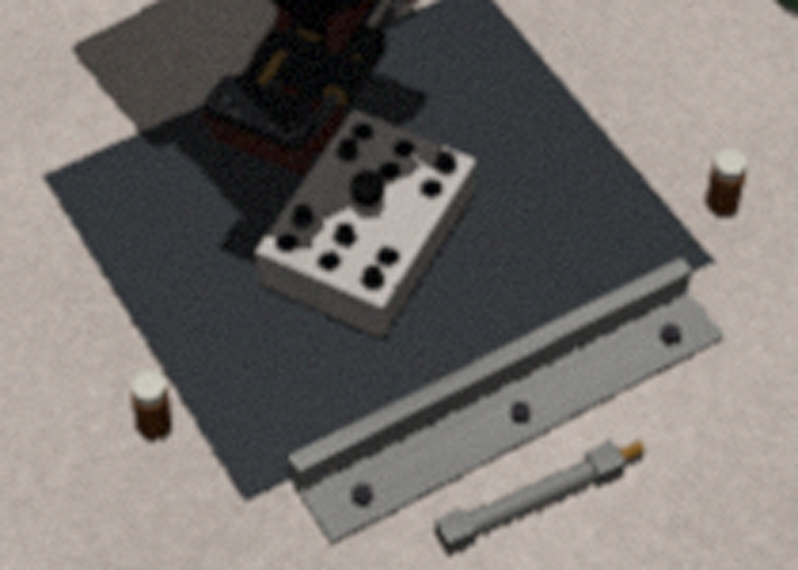

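View pics/w2.png

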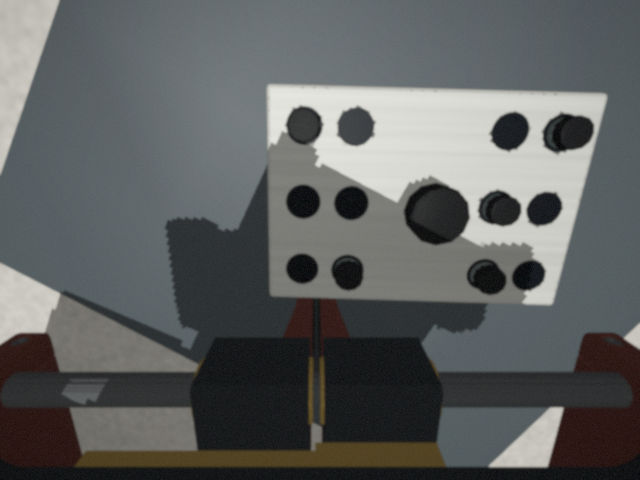

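The block is turning in contact, with its top corners at (352,110), (476,160), (385,305) and (258,252) in the crop. Now its pose.

```bash
cat > pose.py <<'E'
import sys
from geo import *
from scipy.spatial.transform import Rotation as R
d=dict(np.load('scene0.npz'))
def pose(cs):
    B=np.array([px2w(d,fc(*c),36) for c in cs])
    s=np.linalg.norm(B-np.roll(B,-1,0),axis=1);c=B.mean(0)
    l=(B[3]-B[0])+(B[2]-B[1]);a=np.degrees(np.arctan2(l[1],l[0]))
    r=(c-[699,1,36])[:2];fx=np.array([.9957,-.0915]);fy=np.array([.0915,.9957])
    print('corners',np.round(B[:,:2],1).tolist());print('sides',np.round(s,1),'ctr',np.round(c[:2],1),'long',a,'err to -95.1:',a+95.1,'fence xy',r@fx,r@fy)
    return B
if __name__=='__main__':
    pose(eval(sys.argv[1]))
    o=ctrl.get_obs();M=R.from_rotvec(o['orientation']).as_matrix();print('jaw',np.degrees(np.arctan2(M[1,0],M[0,0])),o['ee_pos'],o['ft_force'])
E
python3 pose.py "[(352,110),(476,160),(385,305),(258,252)]"
```

```text
corners [[502.0, 38.0], [581.7, 78.5], [637.9, -34.3], [560.4, -75.0]]
sides [ 89.4 126.   87.6 127.3] ctr [570.5   1.8] long -63.09153319623384 err to -95.1: 32.008466803766154 fence xy -128.00657501527573 -10.94692810246899
jaw -62.660108388058894 [498.18462296  18.46874102  14.60385582] [-6.44208393e+00 -4.59439512e-03  2.99778151e+00]
```

Emit:
jog_arm(steps=[{"dp":[0.045,0.05,0],"turn":[0,0,-0.0145],"claw":0},{"dp":[0.09,0.1,0],"turn":[0,0,-0.029],"claw":0},{"dp":[0.135,0.152,0],"turn":[0,0,-0.0435],"claw":0},{"dp":[0.18,0.2,0],"turn":[0,0,-0.058],"claw":0},{"dp":[0.228,0.245,0],"turn":[0,0,-0.0725],"claw":0},{"dp":[0.277,0.288,0],"turn":[0,0,-0.087],"claw":0},{"dp":[0.33,0.328,0],"turn":[0,0,-0.101],"claw":0},{"dp":[0.385,0.365,0],"turn":[0,0,-0.1155],"claw":0},{"dp":[0.442,0.4,0],"turn":[0,0,-0.13],"claw":0},{"dp":[0.5,0.432,0],"turn":[0,0,-0.1445],"claw":0},{"dp":[0.56,0.462,0],"turn":[0,0,-0.159],"claw":0},{"dp":[0.615,0.488,0],"turn":[0,0,-0.172],"claw":0}])

```text
t: 4.92
ee_pos: [544.8, 58.0, 14.8]
orientation: [-1.173, 1.267, -1.244]
ft_force: [-7.2, 0.8, 4.1]
width: 0.6
```

```bash
python3 - <<'E'
from h import *
d=cam('scene');im=d['img'][220:370,230:440];cv2.imwrite('pics/crop2.png',cv2.resize(im,None,fx=3.8,fy=3.8,interpolation=cv2.INTER_CUBIC)[:,:,::-1])
E
```

```text
(no output)
```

View pics/crop2.png

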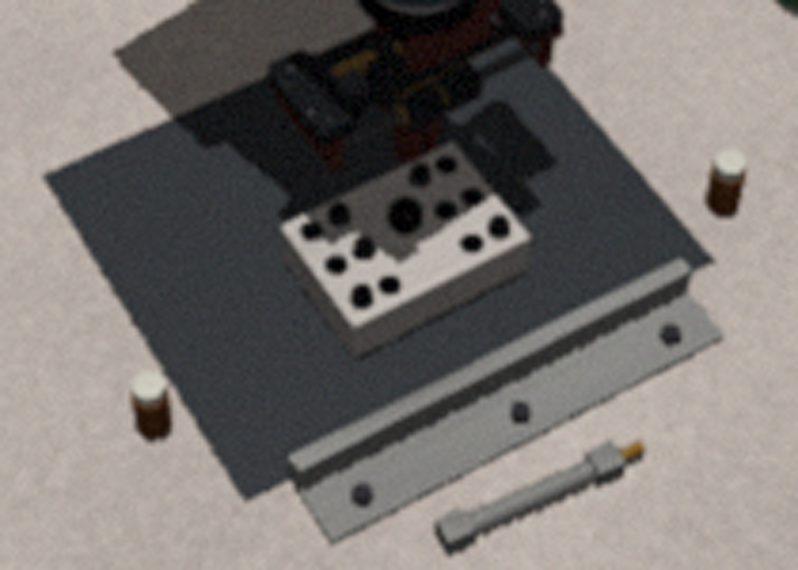

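The block's top corners are now at about (456,140), (530,238), (356,326) and (279,226), which looks nearly parallel to the fence.

```bash
python3 pose.py "[(457,140),(531,238),(356,326),(279,226)]"
```

```text
corners [[561.7, 78.5], [650.2, 68.8], [640.1, -57.4], [551.5, -53.3]]
sides [ 89.  126.6  88.6 132.2] ctr [600.9   9.2] long -94.49462575981153 err to -95.1: 0.6053742401884676 fence xy -98.45802766519508 -0.8436407726730846
jaw -93.83016920046647 [546.50234531  58.35519064  14.94474564] [-1.55951027  2.55564092 -1.80054687]
```

Emit:
jog_arm(steps=[{"dp":[-0.25,0.02,0],"turn":[0,0,0],"claw":0},{"dp":[-0.5,0.045,0],"turn":[0,0,-0.007],"claw":0},{"dp":[-0.5,-0.5,0],"turn":[0,0,-0.007],"claw":1},{"dp":[-0.5,-0.5,0],"turn":[0,0,-0.007],"claw":1},{"dp":[-0.5,-0.5,0],"turn":[0,0,-0.007],"claw":1},{"dp":[-0.5,-0.5,0],"turn":[0,0,-0.007],"claw":1},{"dp":[-0.5,-0.5,0],"turn":[0,0,-0.007],"claw":1},{"dp":[-0.5,-0.5,0],"turn":[0,0,-0.007],"claw":1},{"dp":[-0.5,-0.5,0],"turn":[0,0,-0.007],"claw":1},{"dp":[-0.5,-0.5,0],"turn":[0,0,-0.007],"claw":1},{"dp":[-0.5,-0.5,0],"turn":[0,0,-0.007],"claw":1}])

```text
t: 5.88
ee_pos: [506.5, 18.7, 14.9]
orientation: [-1.159, 1.282, -1.262]
ft_force: [-0.4, -0.5, 0.5]
width: 57.1
```

```bash
python3 - <<'E'
from h import *
d=cam('scene');im=d['img'][220:370,230:440];cv2.imwrite('pics/crop3.png',cv2.resize(im,None,fx=3.8,fy=3.8,interpolation=cv2.INTER_CUBIC)[:,:,::-1])
d=cam('wrist');save(d,'w3.png')
E
python3 pose.py "[(457,140),(531,238),(356,326),(279,226)]"|tail -1
```

```text
jaw -95.07025707156252 [506.44361309  18.543845    14.88357625] [ 0.16024719  0.54246628 -0.8314846 ]
```

View pics/crop3.png

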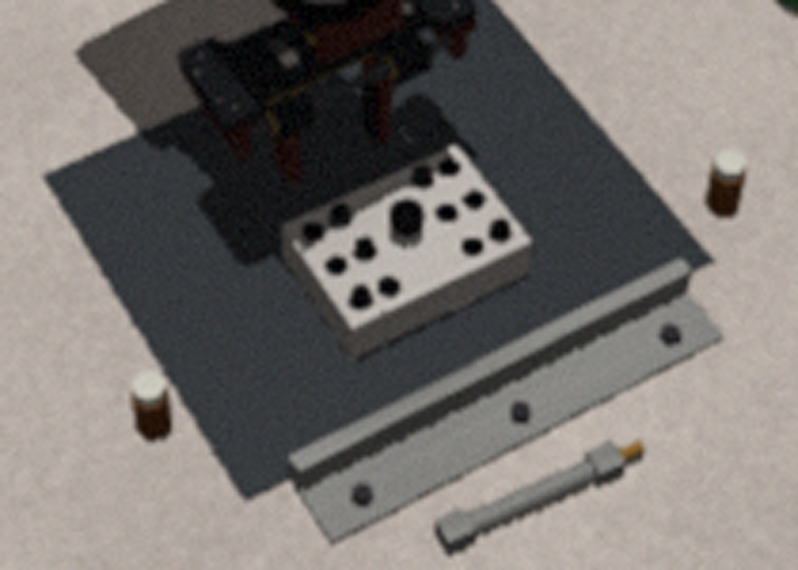

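View pics/w3.png

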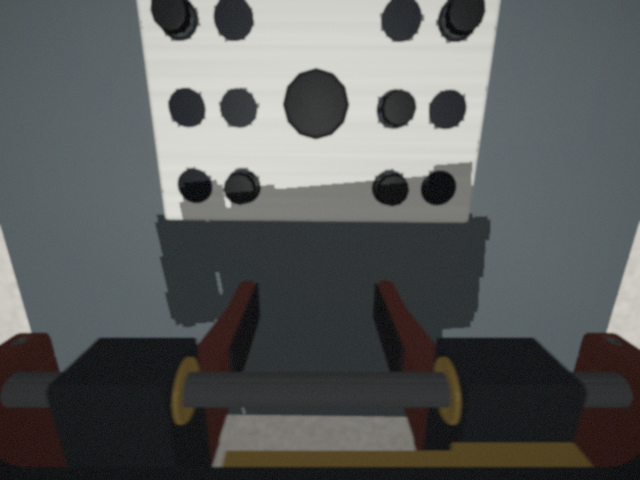

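Emit:
jog_arm(steps=[{"dp":[0,0,0],"turn":[0,0,0],"claw":1},{"dp":[0.12,-0.011,0],"turn":[0,0,0],"claw":1},{"dp":[0.22,-0.02,0],"turn":[0,0,0],"claw":1},{"dp":[0.31,-0.028,0],"turn":[0,0,0],"claw":1},{"dp":[0.4,-0.037,0],"turn":[0,0,0],"claw":1},{"dp":[0.46,-0.042,0],"turn":[0,0,0],"claw":1},{"dp":[0.52,-0.048,0],"turn":[0,0,0],"claw":1},{"dp":[0.58,-0.053,0],"turn":[0,0,0],"claw":1},{"dp":[0.64,-0.059,0],"turn":[0,0,0],"claw":1},{"dp":[0.7,-0.064,0],"turn":[0,0,0],"claw":1},{"dp":[0.76,-0.07,0],"turn":[0,0,0],"claw":1},{"dp":[0.8,-0.073,0],"turn":[0,0,0],"claw":1}])

```text
t: 6.98
ee_pos: [567.7, 12.8, 14.2]
orientation: [-1.163, 1.287, -1.26]
ft_force: [-9.4, 0.6, 4.6]
width: 87.4
```

```bash
python3 - <<'E'
from h import *
d=cam('scene');im=d['img'][220:370,230:440];cv2.imwrite('pics/crop4.png',cv2.resize(im,None,fx=3.8,fy=3.8,interpolation=cv2.INTER_CUBIC)[:,:,::-1])
d=cam('wrist');save(d,'w4.png')
E
python3 pose.py "[(457,140),(531,238),(356,326),(279,226)]"|tail -1
```

```text
jaw -95.07537719349996 [568.86177693  12.68532847  14.25640009] [-3.92019191  0.70192726  1.3572683 ]
```

View pics/crop4.png

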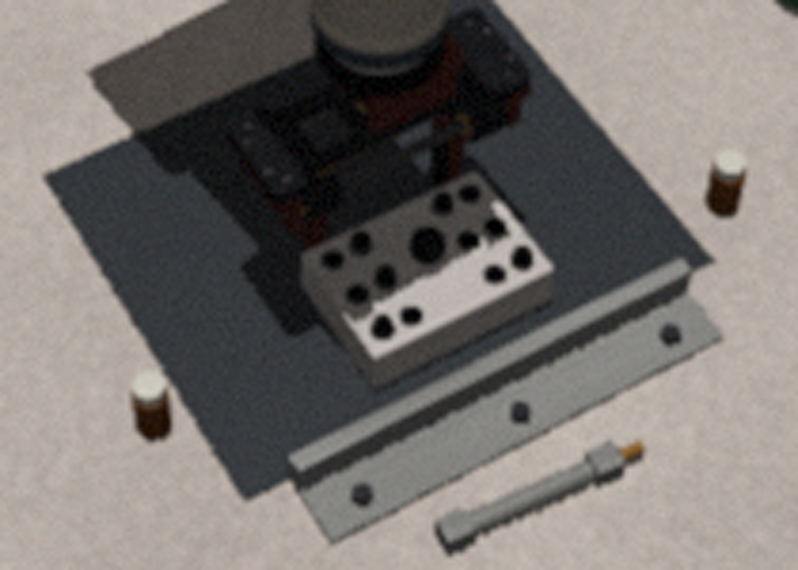

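View pics/w4.png

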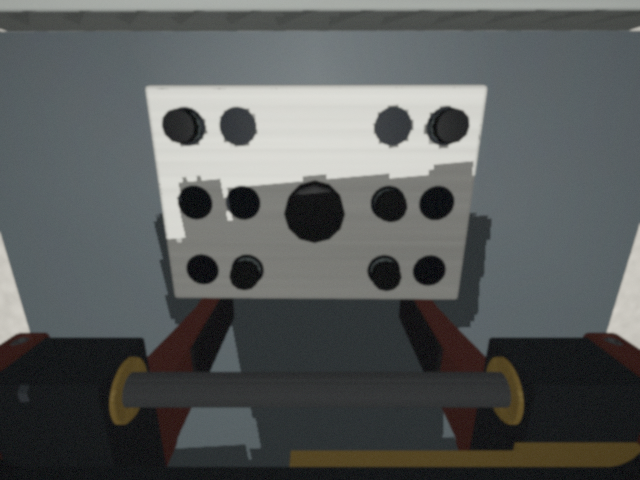

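```bash
python3 pose.py "[(478,168),(554,267),(375,358),(302,256)]"
```

```text
corners [[587.6, 75.6], [675.6, 66.7], [665.1, -61.4], [578.7, -54.6]]
sides [ 88.4 128.5  86.6 130.5] ctr [626.7   6.6] long -94.27640774374277 err to -95.1: 0.8235922562572284 fence xy -72.44953213173284 -1.0689230298490662
jaw -95.07537719349996 [568.86177693  12.68532847  14.25640009] [-3.92019191  0.70192726  1.3572683 ]
```

Emit:
jog_arm(steps=[{"dp":[0.05,-0.005,0],"turn":[0,0,0],"claw":1},{"dp":[0.1,-0.009,0],"turn":[0,0,0],"claw":1},{"dp":[0.15,-0.014,0],"turn":[0,0,0],"claw":1},{"dp":[0.19,-0.017,0],"turn":[0,0,0],"claw":1},{"dp":[0.22,-0.02,0],"turn":[0,0,0],"claw":1},{"dp":[0.25,-0.023,0],"turn":[0,0,0],"claw":1},{"dp":[0.28,-0.026,0],"turn":[0,0,0],"claw":1},{"dp":[0.3,-0.027,0],"turn":[0,0,0],"claw":1},{"dp":[0.32,-0.029,0],"turn":[0,0,0],"claw":1},{"dp":[0.32,-0.029,0],"turn":[0,0,0],"claw":1}])

```text
t: 7.92
ee_pos: [592.8, 10.4, 13.6]
orientation: [-1.165, 1.289, -1.259]
ft_force: [-5.5, 0.4, 1.1]
width: 88.1
```

Emit:
jog_arm(steps=[{"dp":[0.015,-0.001,0],"turn":[0,0,0],"claw":1},{"dp":[0.03,-0.003,0],"turn":[0,0,0],"claw":1},{"dp":[0.03,-0.003,0],"turn":[0,0,0],"claw":1}])

```text
t: 8.17
ee_pos: [592.7, 10.3, 13.2]
orientation: [-1.169, 1.293, -1.256]
ft_force: [-8.7, 1.1, 5.9]
width: 87.8
```

Emit:
jog_arm(steps=[{"dp":[0.03,-0.003,0],"turn":[0,0,0],"claw":1},{"dp":[0.05,-0.005,0],"turn":[0,0,0],"claw":1},{"dp":[0.07,-0.006,0],"turn":[0,0,0],"claw":1},{"dp":[0.07,-0.006,0],"turn":[0,0,0],"claw":1}])

```text
t: 8.5
ee_pos: [594.1, 10.2, 12.9]
orientation: [-1.175, 1.3, -1.252]
ft_force: [-14.8, 1.0, 12.2]
width: 87.8
```

```bash
python3 - <<'E'
from h import *
d=cam('scene');im=d['img'][220:370,230:440];cv2.imwrite('pics/crop5.png',cv2.resize(im,None,fx=3.8,fy=3.8,interpolation=cv2.INTER_CUBIC)[:,:,::-1])
d=cam('wrist');save(d,'w5.png')
E
python3 pose.py "[(457,140),(531,238),(356,326),(279,226)]"|tail -1
```

```text
jaw -95.0940770047647 [594.11341823  10.14187715  12.90253111] [-14.19743793   1.74577237  12.95652409]
```

View pics/crop5.png

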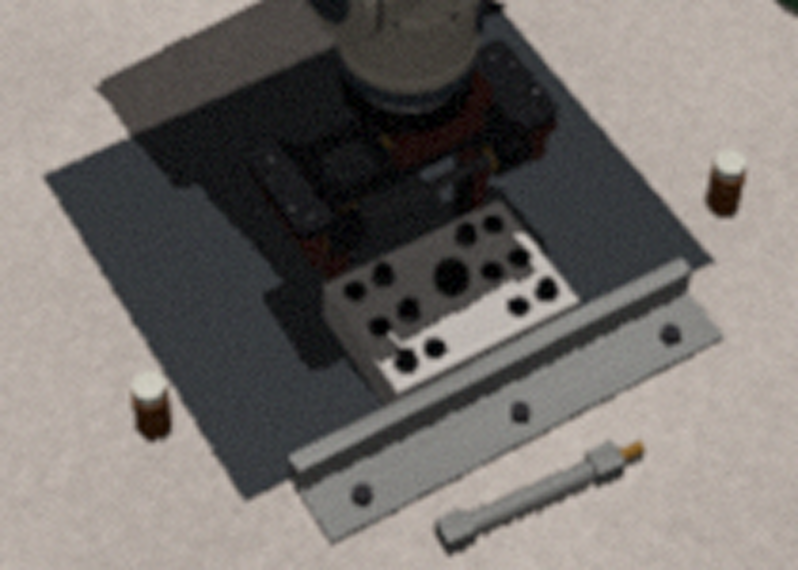

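View pics/w5.png

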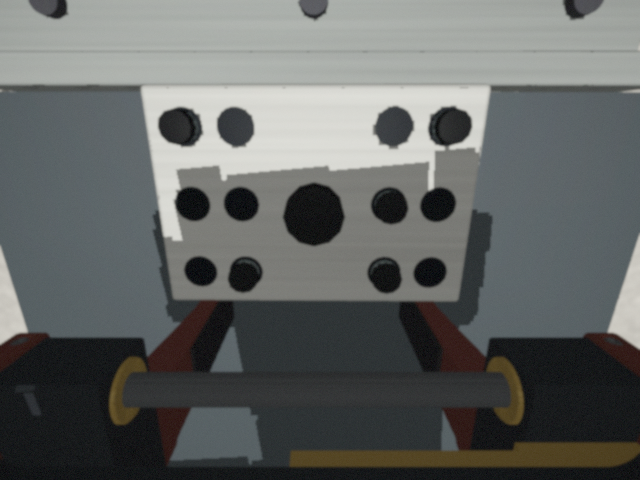

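```bash
python3 pose.py "[(503,198),(579,298),(400,390),(325,286)]"
python3 - <<'E'
from h import *
w=cv2.imread('pics/w5.png')[70:110,120:510];cv2.imwrite('pics/w5c.png',cv2.resize(w,None,fx=2,fy=6,interpolation=cv2.INTER_CUBIC))
E
```

```text
corners [[615.7, 73.8], [702.2, 64.6], [691.6, -62.4], [605.3, -55.9]]
sides [ 87.1 127.5  86.5 130.1] ctr [653.7   5. ] long -94.65683327632874 err to -95.1: 0.4431667236712542 fence xy -45.44902514815823 -0.13978809404749473
jaw -95.0940770047647 [594.11341823  10.14187715  12.90253111] [-14.19743793   1.74577237  12.95652409]
```

View pics/w5c.png

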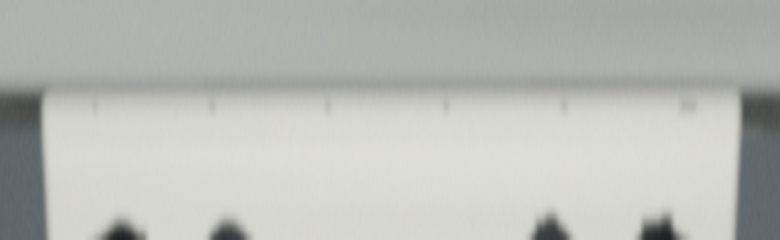

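It is flush against the fence: the edge is parallel with no gap, and the force is rising without any motion. I'll back straight off and check.

Emit:
jog_arm(steps=[{"dp":[-0.05,0.005,0],"turn":[0,0,0],"claw":1},{"dp":[-0.2,0.018,0],"turn":[0,0,0],"claw":1},{"dp":[-0.5,0.046,0],"turn":[0,0,0],"claw":1},{"dp":[-0.8,0.073,0],"turn":[0,0,0],"claw":1},{"dp":[-0.9,0.08,0.3],"turn":[0,0,0],"claw":1},{"dp":[-0.9,0.08,0.6],"turn":[0,0,0],"claw":1},{"dp":[-0.9,0.08,0.6],"turn":[0,0,0],"claw":1}])

```text
t: 9.18
ee_pos: [524.7, 16.6, 64.3]
orientation: [-1.17, 1.295, -1.255]
ft_force: [1.5, -0.0, 0.7]
width: 87.6
```

```bash
python3 - <<'E'
from h import *
d=cam('scene');save(d,'s6.png');im=d['img'][220:370,230:440];cv2.imwrite('pics/crop6.png',cv2.resize(im,None,fx=3.8,fy=3.8,interpolation=cv2.INTER_CUBIC)[:,:,::-1])
d=cam('wrist');save(d,'w6.png')
print(ctrl.get_obs()['ft_force'])
E
```

```text
[ 0.41786945  0.25751523 -0.27325942]
```

View pics/crop6.png

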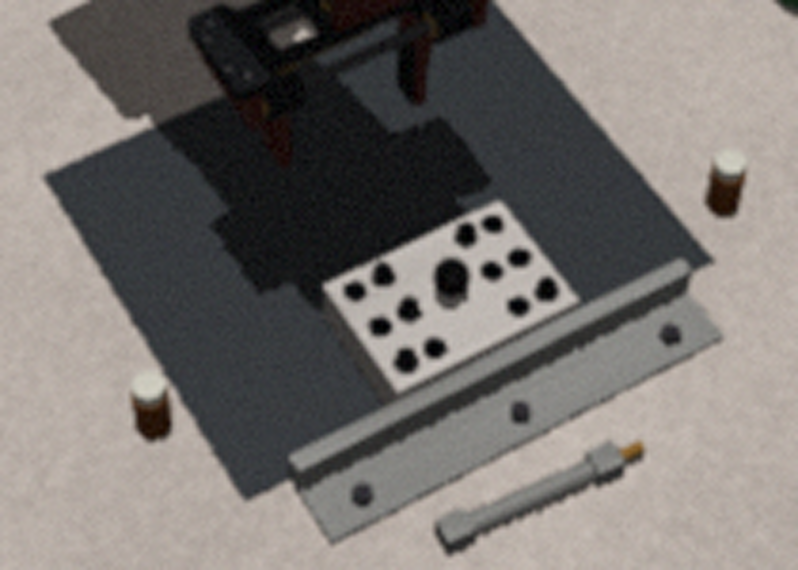

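View pics/w6.png

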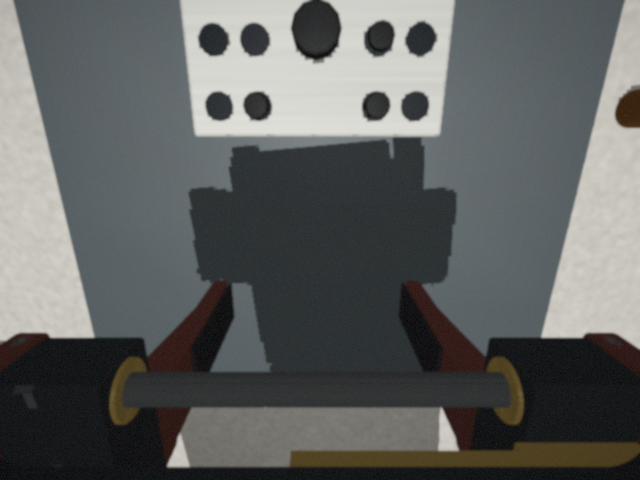

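View pics/s6.png

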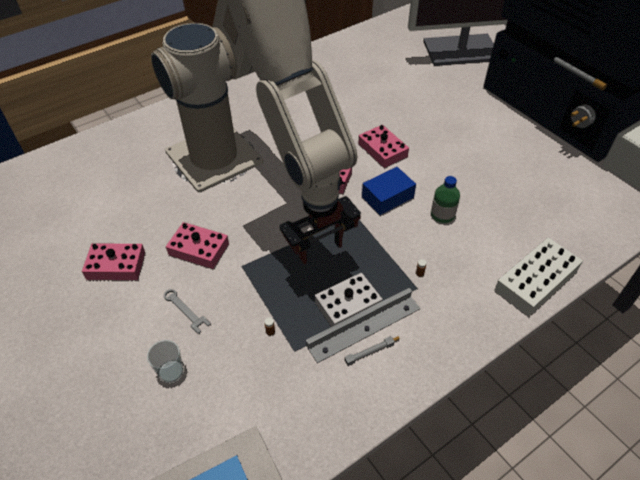

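The block stayed where I left it, with its top corners at (502,198), (579,298), (400,392) and (323,286). In the wrist view its near edge is level at row 135, and every bystander is at its original pixel. I'm handing in the job.

```bash
python3 pose.py "[(502,198),(579,298),(399,391),(323,286)]"; python3 -c "
from workcell import ctrl
print(ctrl.close_job())"
```

```text
corners [[615.3, 73.3], [702.2, 64.6], [691.9, -63.3], [604.6, -56.9]]
sides [ 87.4 128.3  87.5 130.6] ctr [653.5   4.4] long -94.66155922475275 err to -95.1: 0.4384407752472441 fence xy -45.60971673677402 -0.7547586175276205
jaw -95.08892840558899 [523.735697    16.52594969  61.81156646] [ 0.41786945  0.25751523 -0.27325942]
the job is handed in; nothing more can be done
None
```

The block now lies with a long side flush along the fence, and I handed the job in at about 9 s of the 67 s allowed; no verdict is reported.

- **Turning:** I turned the block about 52° by pushing one long side near its corner with the closed fingers. The camera then put it about 0.6° from parallel, with its centre about 98 mm before the face. It stayed square and clear of the fence for over a second.
- **Pushing up:** I opened the fingers and pushed that side squarely to the fence until the force rose to about 15 N with no further movement. Then I backed off.
- **Final check:** The block is about 0.4° from parallel, with its centre 45.6 mm before the face and about 1 mm from the fence's middle. The wrist camera showed no gap, and the tool force read near zero after backing off.
- **Bystanders:** By eye, nothing else had moved in the last scene picture. I did not measure their positions again.

No check failed. The one small disagreement is that my corner readings gave side lengths up to 3 mm shorter than the true sizes. That is within the calibration and pixel-reading error, so the position is good to about 2 mm.

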